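# Unlock the board-test jig and press its probes home

## Task

Free the board-test jig: draw the lock pin straight out of its slanted bore and park it hanging upright in the forked notch of the bracket standing beside the jig, its flange lying flat on the fork behind the small lips. Then press the jig's plunger head smoothly (no slamming) down to its stop, hold it there for a second, and let it spring back up. Leave the pin parked and do not disturb the spool, the jar and the screwdriver.

Things in the scene. Friction and masses are not known exactly. Their poses are not given: they have to be found in the camera images.
- jig: board-test jig bolted to the bench: dark base plate 210 x 120 x 12 mm (own x -70..140 mm), two aluminium cheeks (y +-19 mm, x -35..20 mm, top z 80 mm), a bridge on them (x -12..22 mm, top z 92 mm) with the plunger, a green circuit board on its +x part. Origin: on the bench under the plunger's axis. z up; the bore leans to its -x side (roughly away from the robot).
- jig_bore (a point): mouth of the bore (diameter 11.5 mm, 42 mm long) in the jig's slanted boss (section 26 x 22 mm), 31 mm in -x of the plunger's axis, 91 mm above the bench. The bore's axis lies in the jig's x-z plane, 30 degrees from vertical, upper end towards the jig's -x: outward direction (-0.5, 0, 0.866) in the jig's frame.
- pin: loose round steel lock pin, about 70 g: shank diameter 10 mm, 70 mm long (below the origin), flange diameter 24 mm, 4 mm thick, knurled dark knob diameter 16 mm, 36 mm long (4 to 40 mm above the origin). Origin: centre of the flange's underside; z along the pin to the knob. At the start fully home in the slanted bore, flange on its mouth, tip blocking the plunger.
- bracket: fixed parking bracket, to the left or right of the jig: base 110 x 80 x 10 mm, a post at its +x side, and on it a level aluminium fork. Origin: on the bench under the notch seat; z up; the fork's slot opens towards its own -x.
- notch_seat (a point): where the pin's origin belongs when parked: on the fork's top, 100 mm above the bench. Fork 8 mm thick, 37 mm wide; slot 13 mm wide, closed 7 mm beyond this point in the bracket's +x, open to its -x. Each prong ends in a lip 4 mm high (14.5 to 20 mm from here towards -x) which the flange must pass over; flared guides reach to 34 mm. Axes as the bracket's.
- plunger_top (a point): centre of the top of the plunger's flat steel mushroom head, diameter 36 mm (flat part 28 mm), 130 mm above the bench when up. It moves straight down with the plunger.
- plunger (a joint): travel of the spring plunger in m: 0 up, 0.014 at its lower stop; about 4 N to start, 9 N at the stop. With the pin home it moves only about 2 mm.
- spool: bystander: grey spool, diameter 56 mm, 46 mm high, standing; on the other side of the jig from the bracket. Origin: centre of its underside.
- jar: bystander: small white jar, diameter 44 mm, 50 mm high. Origin: centre of its underside.
- screwdriver: bystander: screwdriver 160 mm long lying along its x axis. Origin near its middle, on the bench.
Mind the look-alikes: they are no part of the job. Leave any green look-alike of the bracket alone.

How it is judged (in metres and radians):
On the way, in this order (a step that is already met when the one before it is completed fails the run):
1. the pin is drawn fully out of the bore (distance between pin and jig_bore above 0.075 m), for 0.1 s.
2. the pin hangs in the bracket's notch, flange on the fork, released (x of pin in the frame of notch_seat between -0.006 and 0.006 m and y of pin in the frame of notch_seat between -0.004 and 0.004 m and z of pin in the frame of notch_seat between -0.003 and 0.0025 m and angle between pin's own z axis and vertical below 0.1 rad and contact force between the fingers and pin below 0.1 N and linear speed of pin below 0.02 m/s), for 0.3 s.
3. the plunger is pressed to its stop and held (value of joint plunger above 0.0125 m), for 0.5 s.
At the end, for the whole second after the job is handed in: The pin hangs released and still in the notch, within 6 mm along and 4 mm across the slot of the seat, its flange within 3 mm of the fork's top, upright within 0.1 rad; the plunger, after having been held within 1.5 mm of its stop for half a second, is back up to within 2 mm (all of step 2 and value of joint plunger below 0.002 m); the robot touches nothing.
It fails at once if the plunger is slammed or overloaded (over 50 N) (contact force between anything else and plunger above 50 N).
It fails at once if the spool is disturbed (moved over 15 mm) (distance of spool from where it was at the start of the episode above 0.015 m).
It fails at once if the jar is disturbed (moved over 15 mm) (distance of jar from where it was at the start of the episode above 0.015 m).
It fails at once if the screwdriver is disturbed (moved over 15 mm) (distance of screwdriver from where it was at the start of the episode above 0.015 m).
It also fails if it takes over 58 s, if anything falls off the work surface, if the arm or the gripper's body presses on something with over 40 N, if the wrist force passes 120 N, or if a joint passes its speed limit or range.

## Robot

A 7-joint arm with a two-finger parallel gripper is mounted at the origin on the work surface. World frame = base frame: x ahead of the robot, y to its left, z up, the work surface at z = 0. Lengths are in mm, angles in rad, forces in N, time in s.
With the tool pointing down it reaches from about 400 to 875 mm from the base axis. Payload 4.4 kg.
Tool frame: the origin (TCP) lies at the very end of the fingers, on their centre line; the grasp point (between the pads) lies 19 mm behind it; z points along the fingers, y is the direction in which the jaws open and shut (so a half turn about z gives the same grasp; the last joint's range is limited). The gripper opens to 85 mm and grips with 20 to 120 N. Pads are 22 mm wide; open, the fingers measure 114 mm over their backs; the gripper's body (76 mm by 85 mm) begins 54 mm behind the grasp point. The pads swing forward as they close: fully open they stand 13 mm farther back than shut.
Start: joints at [-1.383, 0.628, 0.038, 1.517, -0.027, 0.996, -0.02], TCP at [163.179, 629.198, 231.313] pointing down, gripper open.
Joint ranges: [-3.06, 3.06], [-0.37, 2.12], [-1.25, 1.32], [0.18, 2.47], [-1.1, 4.24], [0.23, 1.98], [-2.94, 2.94]. Speed limits (rad/s): [2.57, 2.57, 3.14, 3.14, 3.14, 3.14, 3.14].

## Interface

Orientations are given as [roll, pitch, yaw] about the fixed x, y, z axes, in that order (R = Rz(yaw) Ry(pitch) Rx(roll)).
In Python, from cell import ctrl, eyes gives the robot as it stands.
- The arm moves only by the tool move_arm, never from a script. Its argument "increments" is a list of rows, each a list of 6 numbers: the shift along the tool's x, y, z in cm, then the turn, a rotation vector about the tool's x, y, z in degrees. In form: [[x, y, z, wx, wy, wz], ...]. A call has 1 to 20 rows; each row is the pose to reach, as a shift and turn from the pose commanded when the call began, along the tool's axes at that moment; what a row does not reach only later rows make up. A row lasts 1/10 s, in which the tool goes at most 50 mm and 8.59 degrees, less where a joint would pass 70% of its speed; a pose out of reach is approached as far as the arm can. A call with a gripper value outside its range is refused whole. "grip" is the opening, from -1 (shut) to 1 (fully open), set as the call begins (left out, the last holds). The fingers move at their own pace and stop on an object; the grip force is fixed at half the most. Time passes only in rows, so rows that repeat a pose let the fingers close. It gives the time, the measured TCP pose, the force and the opening at its end, in the units of the state.
- ctrl.read_state(): the state, without advancing time (a new reading comes with each control period).
- eyes.get_image(name): name is "scene" or "top" or "wrist"; returns the picture (400x640x3 uint8, red, green, blue); there is no depth.
- eyes.calibration(name): a dict with "fx", "fy", "cx", "cy" (pixels), "dist" ([k1, k2, p1, p2, k3] as OpenCV has them; the pictures are not rectified), "pose" (4x4, takes a point from camera to world coordinates); the wrist camera has in their place "tool_from_camera" (4x4, takes a point from camera to tool coordinates, whose origin is the TCP and whose axes are the flange's). Camera axes: x right, y up, looking along -z (the intrinsics and any distortion apply to the point x, -y, -z); pixel columns grow to the right and rows downward; lengths in mm; the calibration is good to about 2 mm. A picture is of the moment at which its call begins: read the wrist's pose just before it. calibration takes no time and is no camera call.
- ctrl.finish_job(): hands the job in, once; it reports no verdict.
The state is a dict: "clock": time; "qpos": joint angles; "qd": joint speeds; "tau": joint torques, N m; "eef_pos": TCP position; "tool_rot": TCP orientation; "force": force on the tool from outside, world axes, zero at the start; "torque": the same for the moment, N m; "width": finger opening in mm.
Only numpy, scipy, OpenCV 4.12 (cv2) and the standard library are available. Lean on these libraries where they do the work, as an engineer would, in place of code of your own. Each camera call takes 0.05 s, during which the arm holds its last target. There are 200 camera calls.

## Working session

There is one attempt and no reset: what is moved stays moved. The work goes in short steps, Python scripts to look and compute and a tool call to move; the robot and the scene stay as the last step left them, time stands still between calls to the robot, and variables do not carry over. Pictures are saved under pics/ and viewed, about 8 in all and at most 12, crops included, and the job is handed in when it is done.

Besides the shell and the picture viewer there is one more tool, called after "Call:" by a JSON object that holds its "method" and its "body". move_arm: Moves the arm, as the interface text tells. Its arguments: {"type":"object","properties":{"increments":{"type":"array","items":{"type":"array","items":{"type":"number"}}},"grip":{"type":"number"}},"required":["increments"]}

```bash
mkdir -p pics; ls; cat > h.py <<'E'
import numpy as np, cv2
from cell import ctrl, eyes
from scipy.spatial.transform import Rotation as R
def toolT(s):
    T=np.eye(4);T[:3,:3]=R.from_euler('xyz',s['tool_rot']).as_matrix();T[:3,3]=s['eef_pos'];return T
def cam(name,s=None):
    c=eyes.calibration(name);P=np.array(c['pose']) if 'pose' in c else toolT(s)@np.array(c['tool_from_camera'])
    K=np.array([[c['fx'],0,c['cx']],[0,c['fy'],c['cy']],[0,0,1.]]);return K,np.array(c['dist'],float),P
F=np.diag([1,-1,-1.])
def proj(name,X,s=None):
    K,d,P=cam(name,s);X=np.atleast_2d(X)
    p=((X-P[:3,3])@P[:3,:3])@F
    return cv2.projectPoints(p,np.zeros(3),np.zeros(3),K,d)[0][:,0]
def ray(name,uv,s=None):
    K,d,P=cam(name,s);n=cv2.undistortPoints(np.array([[uv]],float),K,d)[0,0]
    v=P[:3,:3]@(F@np.array([n[0],n[1],1]));return P[:3,3],v/np.linalg.norm(v)
def onz(name,uv,z,s=None):
    o,v=ray(name,uv,s);return o+v*(z-o[2])/v[2]
def grab(name,fn):
    s=ctrl.read_state();im=eyes.get_image(name);cv2.imwrite('pics/'+fn,im[:,:,::-1]);return s,im
E
python3 - <<'E'
from h import *
s,_=grab('scene','s0.png');grab('top','t0.png');grab('wrist','w0.png')
print(s['clock'],s['eef_pos'],s['tool_rot'],s['width'],s['force'])
for n in('scene','top'):print(n,cam(n)[2].round(2).tolist(),cam(n)[0].round(0).tolist())
print(eyes.calibration('wrist')['tool_from_camera'])
a=cv2.imread('pics/s0.png');b=cv2.imread('pics/t0.png')
E
```

```text
pics
0.0 [163.02733544 628.57665429 230.37558   ] [-3.13969118e+00  2.08548958e-05  2.88773672e+00] 85.66353435603232 [0.63062977 1.80206609 0.54481459]
scene [[-0.29, -0.8, 0.52, 1188.24], [0.96, -0.24, 0.16, 101.74], [-0.01, 0.54, 0.84, 1271.84], [0.0, 0.0, 0.0, 1.0]] [[455.0, 0.0, 324.0], [0.0, 455.0, 194.0], [0.0, 0.0, 1.0]]
top [[-0.01, 1.0, -0.06, 415.51], [-1.0, -0.01, 0.0, -121.98], [-0.0, 0.06, 1.0, 1127.64], [0.0, 0.0, 0.0, 1.0]] [[420.0, 0.0, 317.0], [0.0, 420.0, 202.0], [0.0, 0.0, 1.0]]
[[ 1.56708809e-03  9.54188912e-01  2.99200709e-01  7.71674916e+01]
 [ 9.99998608e-01 -1.32369368e-03 -1.01614756e-03  4.89047061e-01]
 [-5.73546644e-04  2.99201885e-01 -9.54189658e-01 -1.43750912e+02]
 [ 0.00000000e+00  0.00000000e+00  0.00000000e+00  1.00000000e+00]]
```

View pics/s0.png

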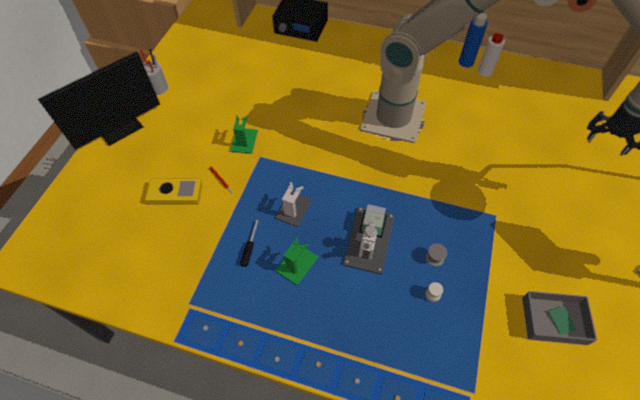

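View pics/t0.png

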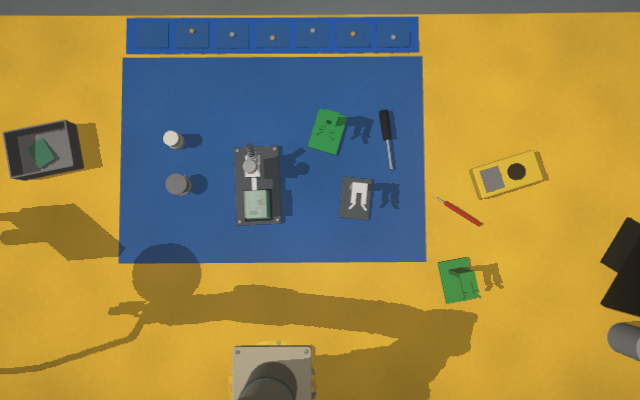

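Scene: the jig is at scene (370,240) / top (258,185). The aluminium-and-grey bracket is at top (357,197) and scene (291,205). The spool is at top (178,184), the jar at (173,139) and the screwdriver at (387,140). 
Look-alikes: green forks at top (327,131) and (458,281). I choose the grey one at (357,197) and check it in a close crop.

```bash
python3 - <<'E'
import cv2,numpy as np
b=cv2.imread('pics/t0.png')[130:240,225:385];a=cv2.imread('pics/s0.png')[165:280,265:405]
b=cv2.resize(b,(800,550),interpolation=cv2.INTER_CUBIC)
cv2.imwrite('pics/c1.png',b)
a=cv2.resize(a,None,fx=5,fy=5,interpolation=cv2.INTER_CUBIC);cv2.imwrite('pics/c2.png',a)
E
```

```text
(no output)
```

View pics/c1.png

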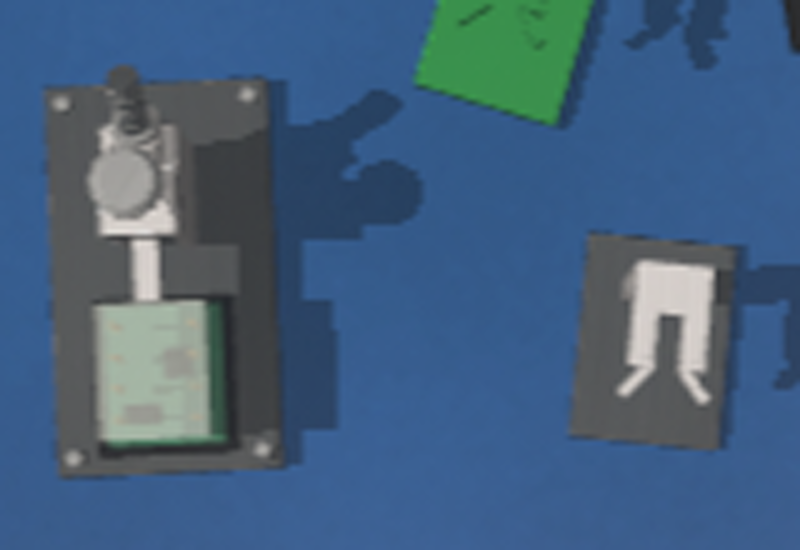

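The crop confirms the choice. The grey bracket's fork opens towards the robot (image down), and the pin's knob leans away from the robot at crop (125,90). Now I fit the poses.

```bash
cat > fit.py <<'E'
from h import *
from scipy.optimize import least_squares
def fit(obs,x0,s=None):
    # obs: list of (cam, model pts, pixels)
    def M(p,X):
        c,sn=np.cos(p[2]),np.sin(p[2]);X=np.array(X,float);return np.c_[p[0]+c*X[:,0]-sn*X[:,1],p[1]+sn*X[:,0]+c*X[:,1],X[:,2]]
    f=lambda p:np.concatenate([(proj(n,M(p,X),s)-np.array(u)).ravel() for n,X,u in obs])
    r=least_squares(f,x0,x_scale=[1,1,.01]);return r.x,f(r.x).round(1)
E
python3 - <<'E'
from fit import *
c=lambda L:[(225+x/5-.4,130+y/5-.4) for x,y in L]
J=[(-70,-60,12),(-70,60,12),(140,60,12),(140,-60,12),(0,0,130)]
r=fit([('top',J,c([(45,88),(268,77),(285,467),(60,478),(123,181)]))],[480,50,3.1]);print(r)
B=[(7,6.5,100),(7,-6.5,100),(-34,19,100),(-34,-19,100)]
r2=fit([('top',B,c([(659,315),(684,315),(622,392),(704,398)]))],[450,-220,0]);print(r2)
for uv in c([(588,233),(740,247),(722,450),(570,436)]):print(onz('top',uv,10).round(1))
for n,uv,z in[('spool',(178,184),46),('jar',(173,139),50)]:print(n,onz('top',uv,z).round())
print(proj('scene',[[r2[0][0],r2[0][1],100],[r[0][0],r[0][1],130]]))
E
```

```text
(array([560.11584297,  38.31672852,   3.18601026]), array([-0.3, -0.1, -0.1, -0.1,  0. ,  0.2, -0.2,  0.3,  0.5, -0.2]))
(array([ 4.90137581e+02, -2.24056874e+02, -1.01290278e-01]), array([-0.2, -0.6,  0. , -0.1,  0.6,  0.2, -0.4,  0.5]))
[ 547.7 -189.8   10. ]
[ 539.7 -271.    10. ]
[ 431.3 -260.1   10. ]
[ 439.1 -179.3   10. ]
spool [525. 237.  46.]
jar [642. 250.  50.]
[[291.79096516 191.6326292 ]
 [369.95661892 228.00954688]]
```

View pics/c2.png

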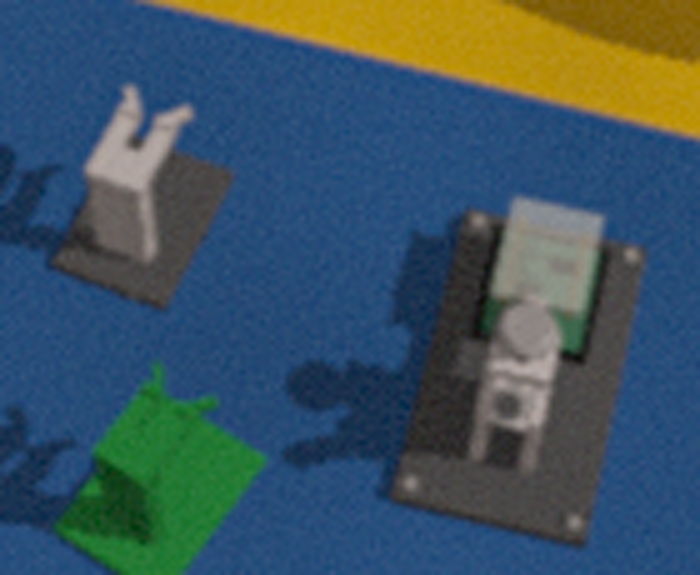

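```bash
cat >> h.py <<'E'
def inc(pos,z,y,T=None):
    T=toolT(ctrl.read_state()) if T is None else T
    z=np.array(z,float);z/=np.linalg.norm(z);y=np.array(y,float);y-=z*(y@z);y/=np.linalg.norm(y)
    Rt=np.c_[np.cross(y,z),y,z]
    r=np.r_[T[:3,:3].T@(np.array(pos)-T[:3,3])/10,np.degrees(R.from_matrix(T[:3,:3].T@Rt).as_rotvec())]
    print('inc',r.round(2).tolist());return r
JIG=np.array([560.1,38.3,3.186]);BR=np.array([490.1,-224.1,-0.099])
def loc(P,X):
    c,s=np.cos(P[2]),np.sin(P[2]);return np.array([P[0]+c*X[0]-s*X[1],P[1]+s*X[0]+c*X[1],X[2]])
def vec(P,X):
    return loc([0,0,P[2]],X)
E
python3 - <<'E'
from h import *
b=loc(JIG,(-31,0,91));a=vec(JIG,(-.5,0,.866));print(b,a)
inc(b+120*a,-a,-vec(JIG,(0,1,0)))
E
```

```text
[591.06943883  39.67617533  91.        ] [0.49950708 0.02219638 0.866     ]
inc [-61.96, -44.51, 3.63, 4.39, 29.76, -16.71]
```

Call:
{"method": "move_arm", "body": {"increments": [[-3,-2.2,0,0.2,1.5,-0.8],[-6,-4.4,0,0.4,3,-1.6],[-10,-7,0,0.8,5,-3],[-14,-10,0.5,1,7,-4],[-18,-13,0.8,1.3,9,-5],[-22,-16,1,1.6,11,-6],[-26,-19,1.3,1.9,13,-7],[-30,-21.5,1.5,2.2,15,-8.3],[-34,-24.5,1.8,2.5,17,-9.5],[-38,-27.5,2,2.8,19,-10.5],[-42,-30.5,2.3,3,21,-11.5],[-46,-33,2.5,3.3,23,-12.7],[-50,-36,2.8,3.6,25,-13.8],[-54,-39,3,3.9,26.5,-15],[-57.5,-41.5,3.3,4.1,28,-15.8],[-60,-43.3,3.5,4.3,29,-16.3],[-61.5,-44.2,3.6,4.39,29.76,-16.7],[-61.96,-44.51,3.63,4.39,29.76,-16.71],[-61.96,-44.51,3.63,4.39,29.76,-16.71],[-61.96,-44.51,3.63,4.39,29.76,-16.71]], "grip": 0.0}}

```text
clock: 2.15
eef_pos: [650.5, 44.3, 195.2]
tool_rot: [3.138, -0.524, -3.094]
force: [-0.7, 0.8, 0.2]
width: 42.6
```

```bash
python3 - <<'E'
from h import *
s,im=grab('wrist','w1.png')
print(s['clock'],s['qpos'].round(2) if hasattr(s['qpos'],'round') else s['qpos'],s['eef_pos'],s['width'],s['force'])
b=loc(JIG,(-31,0,91));a=vec(JIG,(-.5,0,.866))
inc(b+120*a,-a,-vec(JIG,(0,1,0)))
for n,p in[('origin',b),('knobtop',b+40*a),('plunger',loc(JIG,(0,0,130)))]:print(n,proj('wrist',p,s)[0].round(1))
E
```

```text
2.15 [-0.08  1.   -0.04  0.94  0.    1.72  1.5 ] [650.4860274   44.3147996  195.21151151] 42.555502982199734 [-0.70858836  0.82950571  0.24147625]
inc [-0.06, -0.22, 0.03, 0.09, 0.02, 0.16]
origin [309.8 191.7]
knobtop [309.3 206. ]
plunger [309.6 144. ]
```

View pics/w1.png

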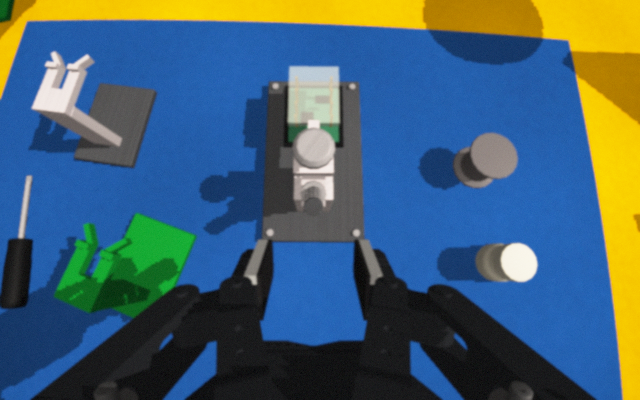

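Knob top at (313,206) and plunger head at (314,148). The prediction was about 4 px left, so a small +y correction is due. I go closer and refine there.

Call:
{"method": "move_arm", "body": {"increments": [[0,0,1.5,0,0,0],[0,0,3.5,0.1,0,0.2],[0,0,5.0,0.1,0,0.2],[0,0,5.5,0.1,0,0.2],[0,0,5.5,0.1,0,0.2]], "grip": 0.0}}

```text
clock: 2.7
eef_pos: [623.1, 42.5, 147.7]
tool_rot: [-3.14, -0.524, -3.099]
force: [0.3, 0.7, 0.6]
width: 42.9
```

```bash
python3 - <<'E'
from h import *
s,im=grab('wrist','w2.png')
print(s['clock'],s['eef_pos'],s['width'],s['force'])
b=loc(JIG,(-31,0,91));a=vec(JIG,(-.5,0,.866));y=-vec(JIG,(0,1,0))
inc(b+60*a,-a,y)
for n,p in[('origin',b),('knobtop',b+40*a),('knobtop+3y',b+40*a+3*y),('plunger',loc(JIG,(0,0,130))),('plunger+3y',loc(JIG,(0,0,130))+3*y)]:print(n,proj('wrist',p,s)[0].round(1))
cv2.imwrite('pics/c3.png',cv2.resize(im[90:330,180:450,::-1],None,fx=2.5,fy=2.5))
E
```

```text
2.7 [623.05379606  42.53137783 147.69917142] 42.90741126437586 [0.30433285 0.69439959 0.59037649]
inc [-0.01, -0.12, 0.59, -0.04, 0.07, -0.11]
origin [310.1 212.6]
knobtop [309.5 235.1]
knobtop+3y [314.3 235.1]
plunger [309.6 155.2]
plunger+3y [314.3 155.2]
```

View pics/c3.png

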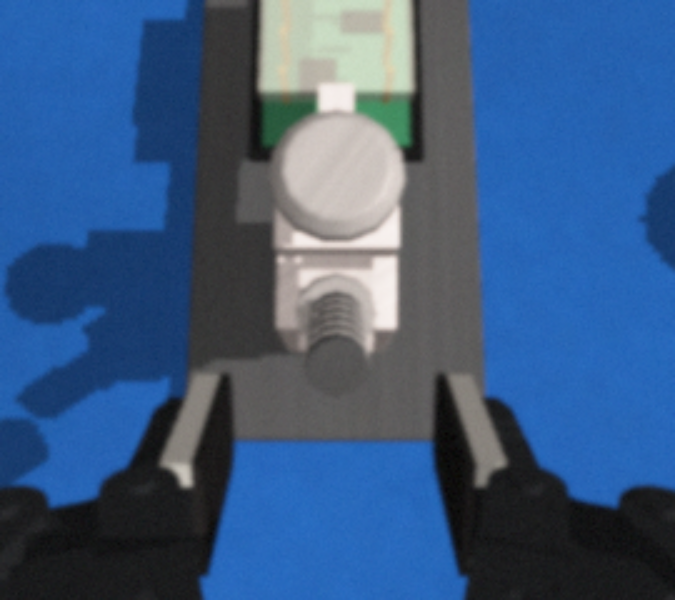

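Knob top at crop (335,365), and the finger midline at crop x≈334.5, so it is centred. I descend along the axis and grip.

Call:
{"method": "move_arm", "body": {"increments": [[0,0.02,1,0,0,0],[0,0.04,2.2,0,0.05,-0.1],[0,0.04,3.4,0,0.05,-0.1],[0,0.04,4.6,0,0.05,-0.1],[0,0.04,5.4,0,0.05,-0.1],[0,0.04,5.7,0,0.05,-0.1],[0,0.04,5.7,0,0.05,-0.1]], "grip": 0.0}}

```text
clock: 3.45
eef_pos: [595.0, 40.7, 97.6]
tool_rot: [-3.14, -0.525, -3.098]
force: [0.3, 0.7, 0.2]
width: 42.5
```

Call:
{"method": "move_arm", "body": {"increments": [[0,0,0,0,0,0],[0,0,0,0,0,0],[0,0,0,0,0,0],[0,0,0,0,0,0],[0,0,0,0,0,0],[0,0,0,0,0,0],[0,0,0,0,0,0],[0,0,0,0,0,0]], "grip": -1}}

```text
clock: 4.25
eef_pos: [595.9, 41.3, 98.4]
tool_rot: [-3.141, -0.522, -3.098]
force: [2.9, 2.8, 4.8]
width: 14.3
```

Call:
{"method": "move_arm", "body": {"increments": [[0,0,-0.3,0,0,0],[0,0,-0.8,0,0,0],[0,0,-1.4,0,0,0],[0,0,-2.0,0,0,0],[0,0,-2.0,0,0,0]]}}

```text
clock: 4.75
eef_pos: [605.8, 41.4, 116.1]
tool_rot: [-3.141, -0.523, -3.098]
force: [0.7, 3.3, 2.3]
width: 14.4
```

Call:
{"method": "move_arm", "body": {"increments": [[0,0,-0.6,0,0,0],[0,0,-1.2,0,0,0],[0,0,-2.0,0,0,0],[0,0,-3.0,0,0,0],[0,0,-4.0,0,0,0],[0,0,-5.0,0,0,0],[0,0,-6.0,0,0,0],[0,0,-7.0,0,0,0],[0,0,-7.5,0,0,0],[0,0,-7.5,0,0,0],[0,0,-7.5,0,0,0]]}}

```text
clock: 5.85
eef_pos: [642.5, 42.7, 180.0]
tool_rot: [-3.14, -0.525, -3.099]
force: [-0.2, 0.7, -1.6]
width: 14.6
```

```bash
python3 - <<'E'
from h import *
s,im=grab('wrist','w3.png')
print(s['clock'],s['eef_pos'],s['width'],s['force'])
cv2.imwrite('pics/c4.png',cv2.resize(im[70:400,140:500,::-1],None,fx=1.8,fy=1.8))
# pose at bracket: upright, flange underside at 150, at x=-60 in front
d=12
inc(loc(BR,(-50,0,150+d)),(0,0,-1),vec(BR,(0,1,0)))
E
```

```text
5.85 [642.5421211   42.68164009 180.03388703] 14.58714859786968 [-0.18612519  0.65093282 -1.61598874]
inc [17.54, -25.28, 12.26, -2.22, -30.03, 7.97]
```

View pics/c4.png

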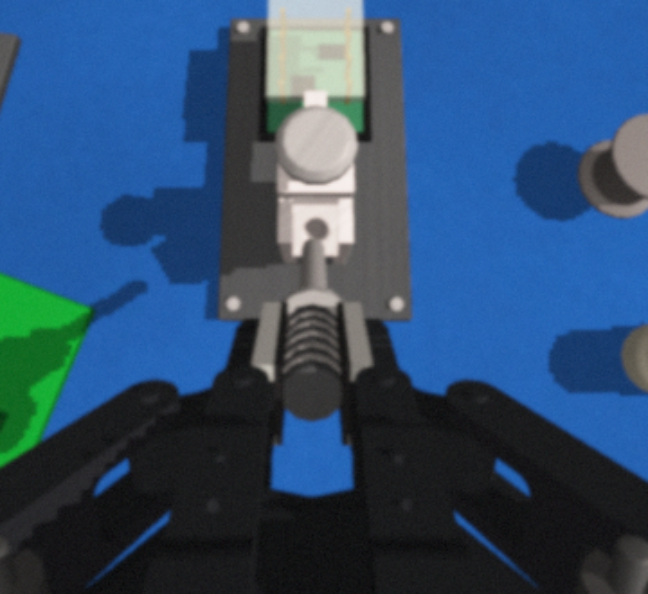

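The pin is out and held in line with the fingers (crop 312,330). The bore mouth is empty at crop (317,228). I carry it to hover over the notch, tip above the fork.

```bash
python3 - <<'E'
from h import *
inc(loc(BR,(15,0,188+9)),(0,0,-1),vec(BR,(0,1,0)))
E
```

```text
inc [13.73, -26.21, 6.01, -2.22, -30.03, 7.97]
```

Call:
{"method": "move_arm", "body": {"increments": [[0,-0.5,-1.5,0,0,0],[0,-2,-3.5,0,0,0],[0,-4.5,-4.5,-0.1,-1.5,0.4],[1,-7.5,-4.5,-0.3,-4,1],[2.5,-11,-3.5,-0.6,-8,2],[4.5,-14.5,-2,-0.9,-12,3.2],[6.5,-17.5,-0.5,-1.2,-16,4.2],[8.5,-20.5,1.5,-1.5,-20,5.3],[10.5,-23,3.3,-1.8,-24,6.3],[12,-25,4.8,-2,-27.5,7.3],[13.3,-26,5.7,-2.15,-29.5,7.8],[13.73,-26.2,6,-2.22,-30.03,7.97],[13.73,-26.2,6,-2.22,-30.03,7.97],[13.73,-26.2,6,-2.22,-30.03,7.97]]}}

```text
clock: 7.3
eef_pos: [506.7, -224.8, 197.5]
tool_rot: [3.141, 0.002, 3.044]
force: [0.5, 0.4, -0.2]
width: 14.5
```

```bash
python3 - <<'E'
from h import *
s,im=grab('wrist','w4.png')
print(s['clock'],s['eef_pos'],s['tool_rot'],s['width'],s['force'])
T=toolT(s)
print('tip',proj('wrist',T[:3,3]+T[:3,2]*79,s),'origin',proj('wrist',T[:3,3]+T[:3,2]*9,s))
for n,X in dict(seat=(0,0,100),end=(7,0,100),l=(-20,18.5,100),r=(-20,-18.5,100),fl=(-34,19,100)).items():print(n,proj('wrist',loc(BR,X),s).round(1))
cv2.imwrite('pics/c5.png',cv2.resize(im[60:350,180:450,::-1],None,fx=2,fy=2))
E
```

```text
7.3 [ 506.70693109 -224.75006702  197.49399327] [3.14076264e+00 2.43776634e-03 3.04372004e+00] 14.487800127113466 [ 0.53533109  0.38503669 -0.19631923]
tip [[311.88925712 205.12572994]] origin [[311.54450286 245.24356119]]
seat [[310.7 178.9]]
end [[310.7 187. ]]
l [[333.3 155.3]]
r [[288.1 155.2]]
fl [[334.3 138. ]]
```

View pics/c5.png

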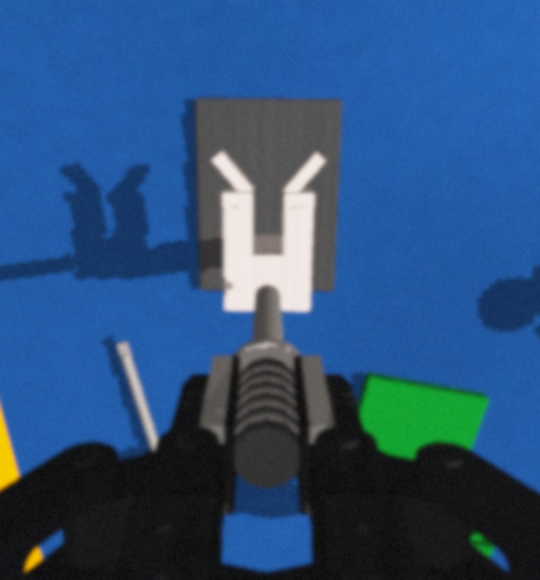

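```bash
python3 - <<'E'
from h import *
s=ctrl.read_state();T=toolT(s);im=cv2.imread('pics/w4.png',0)
P=lambda x,z:proj('wrist',T[:3,3]+T[:3,2]*z+T[:3,0]*x,s)[0].round(1)
print('tip front',P(5,79),'shank at flange front',P(5,9),'flange under front',P(12,9),'flange top front',P(12,5),'knob base front',P(8,5),'knob top front',P(8,-31),'knob top back',P(-8,-31))
for r in range(180,306,2):print(r,im[r,311:317].mean().round(),end='; ')
print()
for r in (192,196,212,220,228,150,160,170,180):print(r,im[r,284:344].tolist())
E
```

```text
tip front [311.9 199.1] shank at flange front [311.5 237.3] flange under front [311.5 225.8] flange top front [311.5 228.7] knob base front [311.5 235.4] knob top front [311.2 270.5] knob top back [311.2 301.5]
180 122.0; 182 122.0; 184 120.0; 186 133.0; 188 220.0; 190 233.0; 192 233.0; 194 233.0; 196 233.0; 198 234.0; 200 232.0; 202 187.0; 204 100.0; 206 91.0; 208 93.0; 210 92.0; 212 92.0; 214 92.0; 216 93.0; 218 93.0; 220 92.0; 222 92.0; 224 92.0; 226 92.0; 228 89.0; 230 109.0; 232 164.0; 234 127.0; 236 114.0; 238 93.0; 240 42.0; 242 56.0; 244 76.0; 246 44.0; 248 68.0; 250 69.0; 252 44.0; 254 73.0; 256 67.0; 258 44.0; 260 70.0; 262 73.0; 264 42.0; 266 60.0; 268 80.0; 270 51.0; 272 34.0; 274 46.0; 276 52.0; 278 51.0; 280 52.0; 282 51.0; 284 52.0; 286 52.0; 288 52.0; 290 48.0; 292 51.0; 294 50.0; 296 50.0; 298 49.0; 300 49.0; 302 50.0; 304 51.0; 
192 [55, 55, 55, 54, 54, 56, 81, 139, 197, 227, 232, 235, 234, 232, 234, 233, 235, 236, 235, 235, 234, 234, 232, 230, 231, 233, 233, 233, 233, 231, 234, 234, 234, 234, 235, 234, 232, 233, 232, 233, 234, 234, 234, 233, 233, 233, 236, 235, 235
[... 1556 characters left out ...]
, 84, 82, 85, 95, 144, 198, 226, 233, 232, 233, 233, 233, 234, 233, 234, 234, 234, 234, 231, 211, 165, 109, 80, 84, 85, 88, 80]
170 [86, 88, 83, 89, 86, 92, 116, 171, 209, 227, 233, 234, 234, 232, 232, 233, 233, 235, 234, 234, 232, 217, 176, 121, 89, 81, 83, 89, 84, 87, 86, 85, 85, 84, 85, 84, 110, 154, 200, 225, 232, 233, 234, 233, 232, 234, 235, 235, 235, 234, 233, 224, 184, 120, 88, 81, 84, 88, 88, 85]
180 [61, 57, 56, 53, 53, 55, 81, 141, 194, 223, 231, 234, 234, 234, 233, 234, 233, 234, 235, 234, 232, 219, 184, 143, 127, 126, 123, 120, 123, 121, 124, 124, 120, 122, 120, 121, 142, 178, 215, 227, 233, 234, 233, 234, 233, 234, 235, 236, 235, 234, 231, 213, 166, 114, 88, 87, 89, 82, 87, 86]
```

Tip at (313.1, 202.5 front edge), slot centre at column 313.7, closed end at row 187. The image puts the pin about 19 mm beyond the seat and 0.4 mm off to the side. I enter the slot at about −4 mm, then slide in.

Call:
{"method": "move_arm", "body": {"increments": [[0.8,0.02,0,0,0,0],[1.6,0.04,0,0,0,0],[2.2,0.04,0,0,0,0],[2.3,0.04,0,0,0,0],[2.3,0.04,0.5,0,0,0],[2.3,0.04,1.2,0,0,0],[2.3,0.04,1.9,0,0,0],[2.3,0.04,2.5,0,0,0],[2.3,0.04,2.8,0,0,0],[2.3,0.04,2.8,0,0,0]]}}

```text
clock: 8.35
eef_pos: [482.3, -222.5, 168.5]
tool_rot: [3.141, -0.0, 3.043]
force: [0.5, -0.6, -0.1]
width: 14.2
```

```bash
python3 - <<'E'
from h import *
s,im=grab('wrist','w5.png')
print(s['clock'],s['eef_pos'],s['tool_rot'],s['width'],s['force'])
for n,X in dict(seat=(0,0,100),end=(7,0,100),lip=(-20,0,100)).items():print(n,proj('wrist',loc(BR,X),s).round(1))
cv2.imwrite('pics/c6.png',cv2.resize(im[90:310,230:400,::-1],None,fx=2.7,fy=2.7,interpolation=cv2.INTER_CUBIC))
E
```

```text
8.35 [ 482.284972   -222.52924995  168.4925655 ] [ 3.14074344e+00 -1.69666882e-04  3.04257213e+00] 14.235150118644198 [ 0.53157979 -0.61192098 -0.06631336]
seat [[310.7 219.3]]
end [[310.8 227.7]]
lip [[310.7 194.5]]
```

View pics/c6.png

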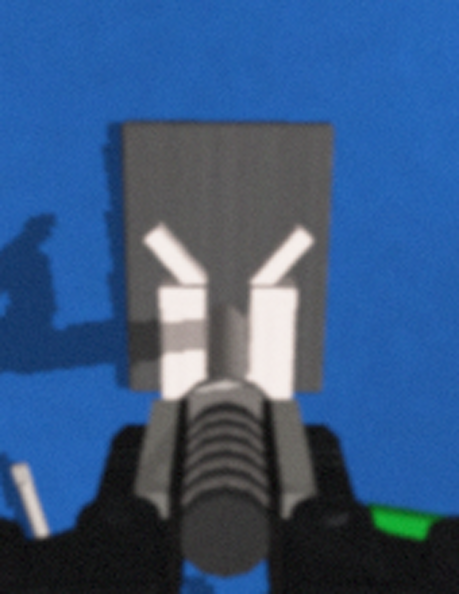

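The shank is in the slot at crop (229,335), between prongs at 207 and 249, with no force on it. I continue down to about 9 mm above the fork.

Call:
{"method": "move_arm", "body": {"increments": [[0,0,0.7,0,0,0],[0,0,1.5,0,0,0],[0,0,2.3,0,0,0],[0,0,3.1,0,0,0],[0,0,3.9,0,0,0],[0,0,4.6,0,0,0],[0,0,4.9,0,0,0],[0,0,4.9,0,0,0]]}}

```text
clock: 9.2
eef_pos: [482.3, -222.5, 119.6]
tool_rot: [3.141, 0.0, 3.042]
force: [-0.1, -0.1, -0.2]
width: 14.5
```

```bash
python3 - <<'E'
from h import *
s,im=grab('wrist','w6.png')
print(s['clock'],s['eef_pos'],s['width'],s['force'])
T=toolT(s)
for n,X in dict(seat=(0,0,100),end=(7,0,100),lip=(-20,0,100),lipin=(-14.5,0,104)).items():print(n,proj('wrist',loc(BR,X),s).round(1))
P=lambda x,z:proj('wrist',T[:3,3]+T[:3,2]*z+T[:3,0]*x,s)[0].round(1)
print('flange front under/top',P(12,9),P(12,5), 'with -2.5',P(9.5,9),P(9.5,5))
cv2.imwrite('pics/c7.png',cv2.resize(im[150:320,240:390,::-1],None,fx=3.5,fy=3.5,interpolation=cv2.INTER_CUBIC))
E
```

```text
9.2 [ 482.33384139 -222.53395212  119.6267447 ] 14.47243710766256 [-0.14005899 -0.05656082 -0.15541057]
seat [[310.3 249. ]]
end [[310.3 259.1]]
lip [[310.3 218.6]]
lipin [[310.2 229.9]]
flange front under/top [311.6 225.8] [311.5 228.7] with -2.5 [311.5 230. ] [311.5 232.9]
```

View pics/c7.png

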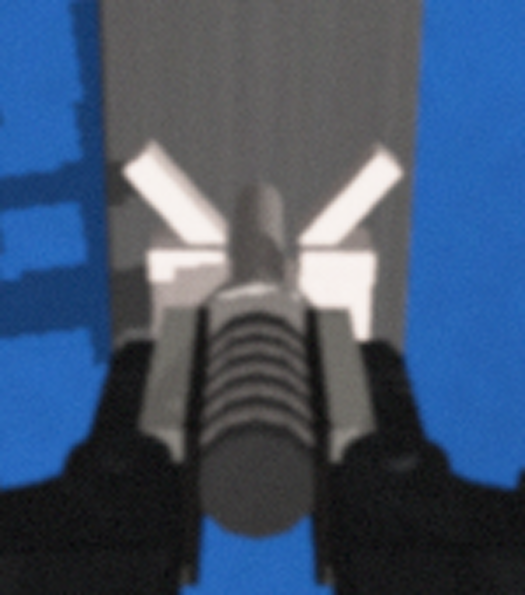

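```bash
python3 - <<'E'
from h import *
im=cv2.imread('pics/w6.png')
for r in (206,210,214,218,222,226,230):print(r,[tuple(int(v) for v in p) [1] for p in im[r,296:336]])
E
```

```text
206 [177, 157, 137, 117, 101, 97, 97, 97, 100, 95, 97, 87, 82, 78, 76, 80, 86, 94, 103, 115, 125, 126, 136, 127, 114, 99, 98, 97, 99, 97, 94, 94, 96, 96, 95, 102, 100, 107, 117, 143]
210 [231, 215, 202, 190, 182, 159, 134, 108, 104, 95, 93, 78, 76, 77, 79, 85, 90, 93, 106, 118, 120, 135, 135, 139, 123, 104, 100, 100, 98, 98, 97, 99, 99, 103, 110, 132, 177, 216, 234, 240]
214 [242, 242, 240, 237, 228, 210, 194, 180, 153, 117, 94, 83, 76, 77, 79, 83, 87, 92, 102, 111, 124, 134, 142, 133, 125, 108, 97, 96, 102, 103, 108, 121, 155, 201, 229, 240, 242, 242, 242, 242]
218 [234, 234, 232, 233, 231, 231, 229, 212, 168, 125, 90, 83, 78, 75, 80, 79, 82, 85, 83, 86, 89, 95, 117, 131, 127, 110, 99, 96, 117, 158, 203, 229, 235, 236, 237, 237, 237, 238, 236, 232]
222 [231, 230, 231, 230, 227, 222, 215, 194, 156, 112, 89, 80, 77, 80, 77, 80, 80, 82, 87, 87, 81, 80, 77, 81, 91, 102, 99, 100, 107, 139, 180, 211, 220, 223, 219, 219, 220, 219, 219, 223]
226 [185, 175, 174, 173, 169, 171, 175, 172, 155, 128, 103, 85, 78, 80, 82, 82, 82, 87, 89, 90, 80, 83, 75, 79, 92, 109, 124, 133, 133, 164, 212, 235, 240, 241, 241, 240, 242, 241, 240, 240]
230 [167, 169, 169, 167, 166, 166, 156, 144, 122, 107, 94, 88, 90, 90, 98, 110, 124, 127, 129, 120, 117, 116, 111, 103, 105, 112, 122, 130, 147, 189, 227, 236, 239, 240, 242, 241, 242, 239, 240, 240]
```

The shank sits about 0.7 mm left of the slot centre (313.7 against 314.8). The flange is about 5 mm short of the seat and clear above the lips. I slide in with that correction and lower.

Call:
{"method": "move_arm", "body": {"increments": [[-0.15,0.06,0,0,0,0],[-0.3,0.06,0,0,0,0],[-0.45,0.06,0,0,0,0],[-0.45,0.06,0.2,0,0,0],[-0.45,0.06,0.4,0,0,0],[-0.45,0.06,0.6,0,0,0],[-0.45,0.06,0.75,0,0,0],[-0.45,0.06,0.75,0,0,0]]}}

```text
clock: 10.05
eef_pos: [487.0, -222.4, 112.4]
tool_rot: [3.141, 0.0, 3.042]
force: [-0.5, -0.8, -0.6]
width: 14.3
```

Call:
{"method": "move_arm", "body": {"increments": [[0,0,0.05,0,0,0],[0,0,0.1,0,0,0],[0,0,0.15,0,0,0],[0,0,0.2,0,0,0],[0,0,0.2,0,0,0]]}}

```text
clock: 10.55
eef_pos: [487.2, -222.4, 110.7]
tool_rot: [3.141, 0.001, 3.043]
force: [0.2, -0.3, -0.6]
width: 14.2
```

Call:
{"method": "move_arm", "body": {"increments": [[0,0,0.05,0,0,0],[0,0,0.1,0,0,0],[0,0,0.15,0,0,0],[0,0,0.15,0,0,0]]}}

```text
clock: 10.95
eef_pos: [487.2, -222.4, 109.1]
tool_rot: [3.141, 0.001, 3.043]
force: [-0.5, -0.1, -0.9]
width: 14.6
```

Call:
{"method": "move_arm", "body": {"increments": [[0,0,0.05,0,0,0],[0,0,0.1,0,0,0],[0,0,0.1,0,0,0]]}}

```text
clock: 11.25
eef_pos: [487.3, -222.5, 108.4]
tool_rot: [3.141, 0.001, 3.043]
force: [-0.8, -0.4, 2.1]
width: 14.3
```

Contact shows at TCP z 108.4, as expected. Release and back off.

Call:
{"method": "move_arm", "body": {"increments": [[0,0,0,0,0,0],[0,0,0,0,0,0],[0,0,0,0,0,0],[0,0,0,0,0,0],[0,0,0,0,0,0]], "grip": 0.0}}

```text
clock: 11.75
eef_pos: [487.2, -222.5, 108.2]
tool_rot: [3.141, 0.001, 3.043]
force: [-0.0, 0.7, -0.3]
width: 42.8
```

Call:
{"method": "move_arm", "body": {"increments": [[0,0,-1,0,0,0],[0,0,-2,0,0,0],[0,0,-3.5,0,0,0],[0,0,-5.5,0,0,0],[0,0,-7.5,0,0,0],[0,0,-8,0,0,0],[0,0,-8,0,0,0],[0,0,-8,0,0,0]]}}

```text
clock: 12.55
eef_pos: [486.7, -222.3, 187.8]
tool_rot: [3.141, 0.0, 3.043]
force: [-0.3, 0.8, -0.2]
width: 42.6
```

```bash
python3 - <<'E'
from h import *
s,im=grab('wrist','w7.png')
print(s['clock'],s['eef_pos'],s['width'],s['force'])
for n,X in dict(seat=(0,0,100),end=(7,0,100),flangefront=(-12,0,104),flangeback=(12,0,104),knobtop=(0,0,140),lip=(-14.5,0,104)).items():print(n,proj('wrist',loc(BR,X),s).round(1))
cv2.imwrite('pics/c8.png',cv2.resize(im[120:290,230:400,::-1],None,fx=3.5,fy=3.5,interpolation=cv2.INTER_CUBIC))
p=loc(JIG,(0,0,130));print(p)
inc(p+[-1,1.5,40],(0,0,-1),-vec(JIG,(0,1,0)))
E
```

```text
12.55 [ 486.68721302 -222.34105753  187.84357914] 42.616117265235516 [-0.25237325  0.82889189 -0.16229805]
seat [[310.1 205.7]]
end [[310.1 213.6]]
flangefront [[310.1 193.2]]
flangeback [[310.1 221. ]]
knobtop [[309.7 224.5]]
lip [[310.1 190.2]]
[560.1  38.3 130. ]
inc [-4.63, 26.79, 1.77, 0.05, -0.02, -8.22]
```

View pics/c8.png

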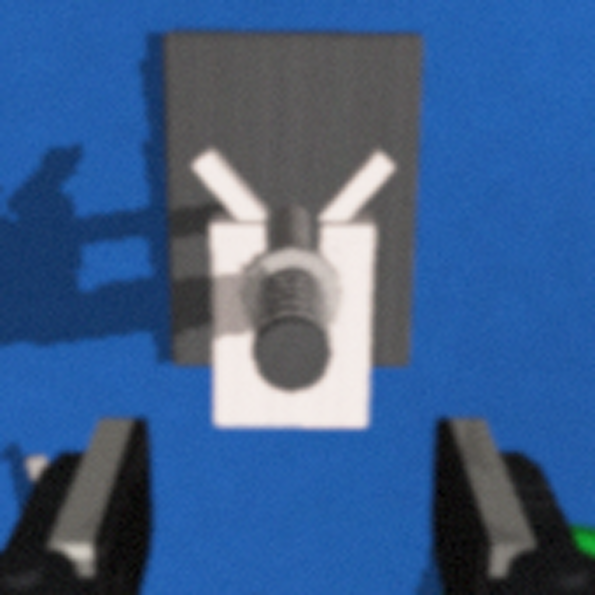

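The pin is parked. The flange (crop 291,290) lies between the lips and the closed end, about 2 mm short of the seat and 0.6 mm off to the side. The knob is in line above it, so it stands upright. Next the plunger, with a closed gripper.

Call:
{"method": "move_arm", "body": {"increments": [[-0.3,1.5,-0.5,0,0,-0.5],[-0.8,4.5,-0.5,0,0,-1.5],[-1.5,8,-0.5,0,0,-2.5],[-2.2,12,-0.5,0,0,-3.7],[-2.9,16,-0.5,0,0,-5],[-3.6,20,-0.2,0,0,-6.2],[-4.3,23.5,0.5,0,0,-7.3],[-4.7,25.8,1.2,0,0,-8],[-4.87,26.6,1.5,0,0,-8.2],[-4.87,26.8,1.5,0,0,-8.2],[-4.87,26.8,1.5,0,0,-8.2],[-4.87,26.8,1.5,0,0,-8.2]], "grip": -1}}

```text
clock: 13.8
eef_pos: [561.9, 37.5, 173.6]
tool_rot: [-3.141, 0.001, -3.1]
force: [0.4, 0.8, 1.2]
width: 0.0
```

```bash
python3 - <<'E'
from h import *
s,im=grab('wrist','w8.png')
print(s['clock'],s['eef_pos'],s['tool_rot'],s['width'],s['force'])
a=cv2.resize(im[100:320,200:430,::-1],None,fx=1.7,fy=1.7)
s2,im2=grab('scene','s1.png')
b=cv2.resize(im2[165:240,265:345,::-1],(a.shape[1],a.shape[0]),interpolation=cv2.INTER_CUBIC)
cv2.imwrite('pics/c9.png',np.hstack([a,b]))
T=toolT(s)
print('head axis now',proj('wrist',loc(JIG,(0,0,130)),s),'tcp at 130',proj('wrist',T[:3,3]-[0,0,T[2,3]-130],s),'tcp',proj('wrist',T[:3,3],s))
c=[loc(JIG,(18*np.cos(t),18*np.sin(t),130)) for t in (0,np.pi)];print(proj('wrist',c,s))
E
```

```text
13.8 [561.89309706  37.4722517  173.62760274] [-3.14090305e+00  9.69889662e-04 -3.10011081e+00] 0.003552965169581014 [0.35944961 0.80998718 1.16504668]
head axis now [[313.00782443 219.5029235 ]] tcp at 130 [[311.68118429 221.89836252]] tcp [[311.34511828 252.63991901]]
[[312.97258809 194.18419028]
 [313.04114025 243.45554155]]
```

View pics/c9.png

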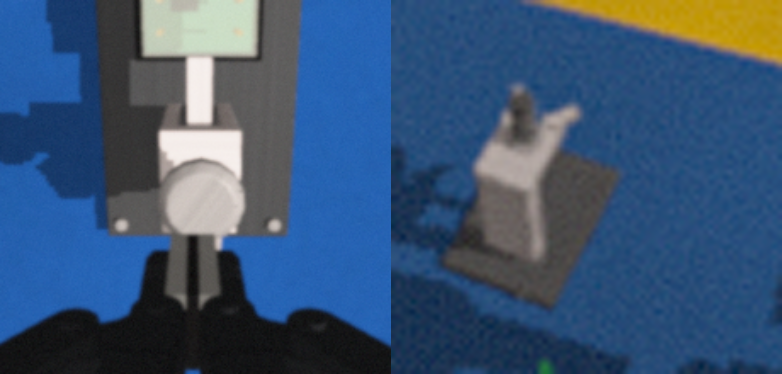

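The head centre is at crop x 203 and the finger midline at 193, so I shift +3.8 mm in y. In the scene view the pin stands upright in the fork. I come down to just above the head.

Call:
{"method": "move_arm", "body": {"increments": [[0,0.2,0.5,0,0,0],[0,0.38,1.3,0,0,0],[0,0.38,2.1,0,0,0],[0,0.38,2.9,0,0,0],[0,0.38,3.5,0,0,0],[0,0.38,3.8,0,0,0],[0,0.38,3.9,0,0,0],[0,0.38,3.9,0,0,0]]}}

```text
clock: 14.7
eef_pos: [562.0, 43.2, 134.3]
tool_rot: [3.141, 0.001, -3.098]
force: [-0.6, 0.3, -0.1]
width: 0.2
```

Call:
{"method": "move_arm", "body": {"increments": [[0,0,0.1,0,0,0],[0,0,0.2,0,0,0],[0,0,0.3,0,0,0],[0,0,0.4,0,0,0],[0,0,0.5,0,0,0],[0,0,0.6,0,0,0],[0,0,0.7,0,0,0],[0,0,0.8,0,0,0],[0,0,0.8,0,0,0]]}}

```text
clock: 15.6
eef_pos: [562.1, 43.2, 126.4]
tool_rot: [3.141, 0.001, -3.098]
force: [-1.1, -0.1, 3.9]
width: -0.1
```

Call:
{"method": "move_arm", "body": {"increments": [[0,0,0.1,0,0,0],[0,0,0.2,0,0,0],[0,0,0.3,0,0,0],[0,0,0.4,0,0,0],[0,0,0.5,0,0,0],[0,0,0.6,0,0,0],[0,0,0.7,0,0,0],[0,0,0.8,0,0,0],[0,0,0.85,0,0,0],[0,0,0.85,0,0,0]]}}

```text
clock: 16.6
eef_pos: [562.1, 43.2, 118.1]
tool_rot: [3.141, 0.001, -3.098]
force: [-2.0, 0.7, 6.7]
width: -0.1
```

Call:
{"method": "move_arm", "body": {"increments": [[0,0,0.04,0,0,0],[0,0,0.08,0,0,0],[0,0,0.12,0,0,0],[0,0,0.12,0,0,0]]}}

```text
clock: 17.0
eef_pos: [562.0, 43.2, 117.0]
tool_rot: [3.141, 0.001, -3.098]
force: [-1.8, 0.3, 7.7]
width: -0.1
```

Still on the spring alone. I creep down to the stop.

Call:
{"method": "move_arm", "body": {"increments": [[0,0,0.03,0,0,0],[0,0,0.06,0,0,0],[0,0,0.1,0,0,0],[0,0,0.1,0,0,0]]}}

```text
clock: 17.4
eef_pos: [562.1, 43.2, 116.1]
tool_rot: [3.141, 0.001, -3.097]
force: [-2.1, -0.9, 7.9]
width: 0.0
```

Call:
{"method": "move_arm", "body": {"increments": [[0,0,0.03,0,0,0],[0,0,0.06,0,0,0],[0,0,0.08,0,0,0],[0,0,0.08,0,0,0]]}}

```text
clock: 17.8
eef_pos: [562.1, 43.2, 116.0]
tool_rot: [3.141, 0.002, -3.098]
force: [-3.8, -0.1, 14.0]
width: 0.2
```

The stop is reached: z holds at 116.0 and the force has risen to 14 N. Hold, then release slowly.

Call:
{"method": "move_arm", "body": {"increments": [[0,0,0,0,0,0],[0,0,0,0,0,0],[0,0,0,0,0,0],[0,0,0,0,0,0],[0,0,0,0,0,0],[0,0,0,0,0,0],[0,0,0,0,0,0],[0,0,0,0,0,0],[0,0,0,0,0,0],[0,0,0,0,0,0],[0,0,0,0,0,0],[0,0,0,0,0,0]]}}

```text
clock: 19.0
eef_pos: [562.1, 43.2, 116.0]
tool_rot: [3.141, 0.002, -3.098]
force: [-3.5, -0.4, 14.5]
width: -0.3
```

Call:
{"method": "move_arm", "body": {"increments": [[0,0,-0.2,0,0,0],[0,0,-0.5,0,0,0],[0,0,-0.8,0,0,0],[0,0,-1.1,0,0,0],[0,0,-1.4,0,0,0],[0,0,-1.7,0,0,0],[0,0,-2.1,0,0,0],[0,0,-3,0,0,0],[0,0,-5,0,0,0],[0,0,-8,0,0,0],[0,0,-11,0,0,0],[0,0,-12,0,0,0],[0,0,-12,0,0,0],[0,0,-12,0,0,0]]}}

```text
clock: 20.4
eef_pos: [561.1, 43.0, 234.1]
tool_rot: [3.141, -0.0, -3.098]
force: [-0.5, -0.0, -1.1]
width: -0.2
```

```bash
python3 - <<'E'
from h import *
s,im=grab('scene','s2.png');_,t=grab('top','t2.png')
print(s['clock'],s['eef_pos'],s['force'])
t0=cv2.imread('pics/t0.png');s1=cv2.imread('pics/s1.png')
g=lambda a:cv2.cvtColor(a,cv2.COLOR_BGR2GRAY).astype(int)
im=im[:,:,::-1].copy();t=t[:,:,::-1].copy()
for n,(r,c,a,b) in dict(pin_scene=(165,265,s1,im)).items():print(n,abs(g(a)-g(b))[r:r+60,c:c+60].mean())
for n,(u,v) in dict(spool=(178,184),jar=(173,139),driver=(387,140)).items():
    w=(slice(v-32,v+32),slice(u-25,u+25));print(n,abs(g(t0)-g(t))[w].mean().round(1))
# plunger head position: wrist
s,w=grab('wrist','w9.png')
print('head up/down front,back rows',proj('wrist',[loc(JIG,(x,0,z)) for z in(130,116) for x in(18,-18)],s).round(1).tolist())
gw=cv2.cvtColor(w,cv2.COLOR_RGB2GRAY)
print([int(v) for v in gw[150:260:2,316:320].mean(1)])
print([int(v) for v in gw[203,280:360:1]])
E
```

```text
20.4 [561.14537096  43.02621024 234.05357197] [-0.45963938 -0.02158555 -1.05578911]
pin_scene 3.6269444444444443
spool 36.7
jar 50.8
driver 8.4
head up/down front,back rows [[306.4, 175.0], [306.6, 214.4], [306.7, 171.4], [306.9, 209.1]]
[152, 150, 139, 126, 120, 99, 114, 222, 239, 239, 238, 239, 238, 191, 178, 190, 195, 200, 196, 196, 196, 197, 197, 196, 195, 194, 194, 193, 195, 194, 183, 180, 184, 200, 213, 209, 148, 94, 92, 93, 93, 92, 92, 89, 79, 77, 76, 76, 77, 77, 72, 73, 73, 71, 71]
[88, 88, 88, 88, 93, 93, 88, 89, 87, 86, 85, 87, 90, 99, 105, 127, 155, 184, 194, 197, 194, 193, 194, 193, 191, 192, 196, 197, 198, 195, 194, 197, 196, 198, 196, 198, 192, 194, 195, 196, 194, 196, 197, 201, 201, 202, 198, 200, 186, 149, 112, 92, 90, 90, 92, 89, 92, 89, 92, 91, 90, 92, 88, 89, 91, 91, 90, 90, 89, 90, 90, 88, 89, 88, 90, 89, 89, 90, 87, 88]
```

The top-view difference at the spool and jar may just be the arm or its shadow. I check the scene camera before handing in.

```bash
python3 - <<'E'
from h import *
a=cv2.imread('pics/s0.png',0);b=cv2.imread('pics/s2.png',0)
for n,(u,v) in dict(spool=(436,254),jar=(434,291),driver=(250,242),parkedpin=(291,195)).items():
    t=cv2.GaussianBlur(a if n!='parkedpin' else cv2.imread('pics/s1.png',0),(0,0),1)[v-14:v+14,u-14:u+14];B=cv2.GaussianBlur(b,(0,0),1)[v-24:v+24,u-24:u+24]
    m=cv2.minMaxLoc(cv2.matchTemplate(B,t,cv2.TM_CCOEFF_NORMED));print(n,round(m[1],3),'shift',m[3][0]-10,m[3][1]-10)
t=cv2.imread('pics/t2.png');print(t[184,178],t[139,173],cv2.imread('pics/t0.png')[139,173])
E
```

```text
spool 0.998 shift 0 0
jar 1.0 shift 0 0
driver 0.811 shift 0 1
parkedpin 1.0 shift 0 0
[107 126 133] [121 143 152] [188 205 208]
```

```bash
python3 -c "
from h import *
print(ctrl.finish_job())"
```

```text
the job is handed in; nothing more can be done
None
```

I drew the pin straight out of the slanted bore and parked it upright in the aluminium bracket's notch. I then pressed the plunger to its stop, held it for over a second, let it spring back, and handed the job in at about 20.5 s.

- **Pin:** the last wrist view showed it about 2 mm short of the seat and 0.6 mm off across the slot. The flange sat close behind the lips. It looked upright, and a scene-camera match showed no movement after the plunger press.
- **Plunger:** the tool stopped at z = 116.0 mm with about 14 N. I raised it slowly, and afterwards the wrist force was near zero and the head looked back up at its top height.
- **Bystanders:** the spool and jar matched the first scene picture with no shift. The screwdriver matched less well (0.81, 1 px shift), which I put down to shadow because the arm never came near it. The top-camera comparison disagreed strongly at the spool and jar, probably because of the arm or its shadow. I relied on the scene camera there.

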